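# Chock a plaster drum on the draining board and swing its retaining bar clear

## Task

The cast plaster drum on the sloping draining board is held only by the steel retaining bar, which must come out of the way so that the drum's seam can be scraped. With the bar still down, take the wedge that stands in the wooden block, lay it flat on the board and push its thin end under the bar, square and snug against the middle of the drum's low side without shoving the drum. Then swing the bar up and back until it rests on its stop, so that the drum stays where it lay, held by the wedge.

Things in the scene. Friction and masses are not known exactly. Their poses are not given: they have to be found in the camera images.
- board: Sloping plywood draining board, fixed, 270 long x 170 wide. Origin at table level below the line on which the drum rests; x uphill (away from robot), y left, z vertical. Its flat top rises 0.14 rad towards +x and is 46 mm above the table at the origin; along the slope it runs from 170 mm downhill to 100 mm uphill of there. The bar's arms lie 74 mm left and right of the middle.
- drum: White cast plaster cylinder, diameter 90, length 100 mm, 0.5 to 1 kg, lying across the slope. Origin at its centre, y along its axis; it turns as it rolls. It leans downhill on the bar and would roll off if nothing stopped it.
- wedge: Loose hardwood wedge, 32 wide (x), 90 long (y), 22 mm high at the thick end (-y), tapering to 4 mm at the thin end (+y). Origin: middle of its flat base; base faces -z. At the start it stands in the block, thick end down in the middle mortise: its y points up, its base faces the block's +y, its width lies along the block's x; the upper 52 mm stick out. Lying on its base its z is up.
- wedge_tip (a point): Point in the middle of the wedge's thin end, 2 mm above its base, 44 mm from the body's origin.
- block: Fixed dark wooden block, 70 (x) x 150 (y) x 50 mm high, origin under its centre. Three mortises 36 x 25 mm, 38 mm deep, 46 mm apart along y; the middle one holds the wedge, the others are empty. Draw the wedge straight up. Bare table, 10 cm or more, lies between block and board; behind it (x over 0.52) is a flat mould with a 30 mm high edge.
- bar (a joint): Steel retaining bar, a 10 mm rod bent to a U: two legs pivoted at the board's low end, a crossbar uphill. Angle in rad: 0 = down, crossbar against the drum's low side; it grows as the bar swings up and over downhill; stop at 1.75, well past upright, where it stays by its own weight (upright is at about 1.1). Nothing latches it; it takes about 1 to 2 N to lift.
- bar_mid (a point): Middle of the crossbar, on the rod's axis. With the bar down it is 49 mm downhill of the drum's line and 34 mm off the board, so the wedge's thin end passes beneath it.
- bar_grip (a point): Middle of the bar's black grip sleeve, diameter 16, length 38 mm, along y on the crossbar's left end, 101 mm left of the board's middle and beyond the drum's end. It turns with the bar at 95 mm from the hinge line. With the bar down the line from hinge to grip stands 0.30 rad steeper than the slope. Fingers fit on its uphill and downhill sides.
- bar_hinge (a point): Point on the bar's hinge line in the board's middle: 140 mm downhill of the drum's line along the slope and 6 mm off its surface. The hinge line runs along the board's y.
Not all that is in view belongs to the job. What is shaped like the wedge but black, green or purple is not meant.

How it is judged:
By the outcome, as a careful person would: the job done as asked, in the order asked, and still so for the second after the job is handed in, with the robot touching nothing.
It also fails if it takes over 69 s, if anything falls off the work surface, if the arm or the gripper's body presses on something with over 40 N, if the wrist force passes 120 N, or if a joint passes its speed limit or range.

## Robot

A 6-joint arm with a two-finger parallel gripper is mounted at the origin on a cart in front of the work surface, level with it; the furniture and walls round the work are solid. World frame = base frame: x ahead of the robot, y to its left, z up, the work surface at z = 0. Lengths are in mm, angles in rad, forces in N, time in s.
With the tool pointing down it reaches from about 350 to 975 mm from the base axis. Payload 7.1 kg.
Tool frame: the origin (TCP) lies midway between the tips of the shut fingers; the grasp point (between the pads) lies ctrl.grip_point_offset behind it (ctrl.grip_point_offset is the distance from the TCP to the grasp point, in mm); z points along the fingers, y is the line along which they close (so a half turn about z gives the same grasp; the last joint's range is limited). The gripper opens to 88 mm and grips with 3 to 60 N. Pads are 20 mm wide; open, the fingers measure 115 mm over their backs; the gripper's body (75 mm by 178 mm) begins 61 mm behind the grasp point.
Start: joints at [-1.356, 0.423, 1.63, -0, 1.089, -0.019], TCP at [144.817, -607.974, 222.675] pointing down, gripper open.
Joint ranges: [-3, 3], [-0.9, 2.11], [0.09, 2.58], [-1.31, 4.45], [0.11, 2.69], [-2.54, 2.54]. Speed limits (rad/s): [2.39, 2.39, 3.01, 3.14, 3.14, 3.14].

## Interface

Orientations are given as a rotation vector (axis times angle).
In Python, from workcell import ctrl gives the robot as it stands.
- The arm moves only by the tool apply_moves, never from a script. Its argument "targets" is a list of rows, each an object of numbers: "tx", "ty", "tz": the shift along the world's x, y, z in m; "spin": the turn about the world's z in degrees. In form: [{"tx": .., "ty": .., "tz": .., "spin": ..}, ...]. A call has exactly 8 rows; each row is the pose to reach, as a shift and turn from the pose commanded when the call began; what a row does not reach only later rows make up. A row lasts 1/10 s, in which the tool goes at most 50 mm and 8.59 degrees, less where a joint would pass 70% of its speed; a pose out of reach is approached as far as the arm can. A call with a gripper value outside its range is refused whole. "gripper" is the closure, from -1 (fully open) to 1 (shut), set as the call begins (left out, the last holds). The fingers move at their own pace and stop on an object; the grip force is fixed at half the most. Time passes only in rows, so rows that repeat a pose let the fingers close, or fill a call up. It gives the time, the measured TCP pose, the force, the opening and the grip force at its end, in the units of the state.
- ctrl.get_obs(): the state, without advancing time (a new reading comes with each control period).
- ctrl.get_image(name): name is "scene" or "top" or "wrist"; returns the picture (400x640x3 uint8, red, green, blue); there is no depth.
- ctrl.get_calibration(name): a dict with "fov_y" (degrees; the focal length in pixels is half the picture's height over the tangent of half this angle, whatever the lens; pixels are square), "cx", "cy" (the principal point, pixels), "dist" ([k1, k2, p1, p2, k3] as OpenCV has them; the pictures are not rectified), "rvec" (rotation vector, rad) and "tvec" (3), from world to camera coordinates, as OpenCV has them. Camera axes: x right, y down, z forward; pixel columns grow to the right and rows downward; lengths in mm; the calibration is good to about 2 mm. A picture is of the moment at which its call begins: read the wrist's pose just before it. get_calibration takes no time and is no camera call; for the wrist camera it gives the pose at the moment of the call.
- ctrl.close_job(): hands the job in; it is judged then, once.
Trained networks look in the newest picture that a camera, given by its name, has taken for a name from the list of things; names that differ only in an ending like _2 or _b are one class to them, and where a whole thing is asked for, a point or a joint stands for the part that bears it (a point fixed in the world has none). Each returns a list of dicts, best first, with "score" (0 to 1); they miss things now and then, are a little off and sometimes report something else, mostly with a low value. They report only what shows in the picture. A call takes as long as a camera call. They do not tell look-alikes from the thing itself.
- ctrl.outline_of(name, camera): "pixels" (400x640 bool, what is visible of it) and "box" ([left, top, right, bottom] in pixels, round what is visible of it).
- ctrl.pinpoint(name, camera): "uv" ([column, row] in pixels: a listed point, or the origin of a listed thing).
The state is a dict: "t": time; "qpos": joint angles; "qvel": joint speeds; "joint_torque": joint torques, N m; "ee_pos": TCP position; "orientation": TCP orientation; "ft_force": force on the tool from outside, world axes, zero at the start; "moment": the same for the moment, N m; "width": finger opening in mm; "grasp_force": force on a finger pad.
Only numpy, scipy, OpenCV 4.12 (cv2) and the standard library are available. Lean on these libraries where they do the work, as an engineer would, in place of code of your own. Each camera call takes 0.05 s, during which the arm holds its last target. There are 200 camera calls.

## Working session

There is one attempt and no reset: what is moved stays moved. The work goes in short steps, Python scripts to look and compute and a tool call to move; the robot and the scene stay as the last step left them, time stands still between calls to the robot, and variables do not carry over. Pictures are saved under pics/ and viewed, at most 10 in all, crops included, and the job is handed in when it is done.

Besides the shell and the picture viewer there is one more tool, called after ">>>" as name([rows], argument=value, ...), one row to a line, values as JSON. apply_moves: Moves the arm, as the interface text tells. Its arguments: {"type":"object","properties":{"targets":{"type":"array"},"gripper":{"type":"number"}},"required":["targets"]}

```bash
ls; mkdir -p pics
cat > h.py <<'E'
import numpy as np, cv2
from workcell import ctrl
def cam(n):
    c=ctrl.get_calibration(n); f=200/np.tan(np.radians(c['fov_y'])/2)
    K=np.array([[f,0,c['cx']],[0,f,c['cy']],[0,0,1.]])
    return K,np.array(c['dist'],float),np.array(c['rvec'],float),np.array(c['tvec'],float)
def ray(n,uv):
    K,d,r,t=cam(n); p=cv2.undistortPoints(np.array([[uv]],float),K,d)[0,0]
    R=cv2.Rodrigues(r)[0]; return -R.T@t, R.T@np.array([p[0],p[1],1.])
def onz(n,uv,z):
    o,v=ray(n,uv); return o+v*(z-o[2])/v[2]
def tri(a,ua,b,ub):
    o1,v1=ray(a,ua);o2,v2=ray(b,ub)
    s=np.linalg.lstsq(np.c_[v1,-v2],o2-o1,rcond=None)[0]
    p,q=o1+s[0]*v1,o2+s[1]*v2; return (p+q)/2,np.linalg.norm(p-q)
def proj(n,P):
    K,d,r,t=cam(n); return cv2.projectPoints(np.array(P,float).reshape(-1,1,3),r,t,K,d)[0][:,0]
def save(n,f):
    im=ctrl.get_image(n); cv2.imwrite('pics/'+f,im[:,:,::-1]); return im
E
python3 - <<'E'
from h import *
a=save('scene','s0.png');b=save('top','t0.png')
for n in ['board','drum','wedge','wedge_tip','block','bar_mid','bar_grip','bar_hinge']:
    for c in ['scene','top']:
        print(n,c,[(np.round(x['uv'],1).tolist(),round(x['score'],2)) for x in ctrl.pinpoint(n,c)][:4])
print(ctrl.grip_point_offset, ctrl.get_obs())
E
```

```text
pics
board scene [([375.3, 188.6], 0.8), ([362.3, 185.2], 0.29)]
board top [([431.0, 158.6], 0.61)]
drum scene [([376.5, 161.6], 0.58)]
drum top [([441.4, 151.4], 0.72), ([441.6, 205.4], 0.72)]
wedge scene [([173.4, 237.6], 0.88), ([426.5, 209.3], 0.62), ([273.7, 280.6], 0.56), ([303.4, 245.1], 0.55)]
wedge top [([249.8, 247.2], 0.65), ([206.6, 153.3], 0.65), ([293.7, 224.9], 0.49), ([436.0, 246.3], 0.46)]
wedge_tip scene [([304.0, 228.8], 0.72), ([168.3, 230.1], 0.72), ([429.7, 195.9], 0.69), ([272.6, 265.4], 0.49)]
wedge_tip top [([436.2, 240.4], 0.59), ([289.8, 221.2], 0.54), ([245.1, 250.9], 0.47)]
block scene [([306.6, 261.3], 0.96), ([363.1, 183.5], 0.69), ([305.4, 242.2], 0.4)]
block top [([298.4, 228.9], 0.82)]
bar_mid scene [([383.3, 169.6], 0.61)]
bar_mid top [([442.1, 171.3], 0.86)]
bar_grip scene [([363.0, 187.6], 0.86)]
bar_grip top [([407.4, 174.0], 0.62)]
bar_hinge scene [([405.8, 193.9], 0.77)]
bar_hinge top [([441.9, 207.2], 0.85)]
18.700000000000003 {'t': 0.9, 'qpos': array([-1.35598642e+00,  4.23089234e-01,  1.62989967e+00,  4.44511539e-05,
        1.08858297e+00, -1.89954181e-02]), 'qvel': array([ 1.08048073e-03,  1.05388067e-03,  3.59465066e-04, -2.23064066e-05,
        2.65188158e-04,  1.04948899e-03]), 'joint_torque': array([-1.69300092e-03, -5.44566393e+01, -2.74044710e+01,  6.42817654e-02,
        1.67376443e-02,  1.41753131e-05]), 'ee_pos': array([ 144.83824876, -607.97612569,  222.68191918]), 'orientation': array([3.12013728e+00, 3.66390478e-01, 6.47563778e-05]), 'ft_force': array([ 0.17991549,  0.29890837, -0.58656214]), 'moment': array([-0.00397752, -0.06593747, -0.01663307]), 'grasp_force': 0.0, 'width': 87.75973514488565}
```

View pics/s0.png

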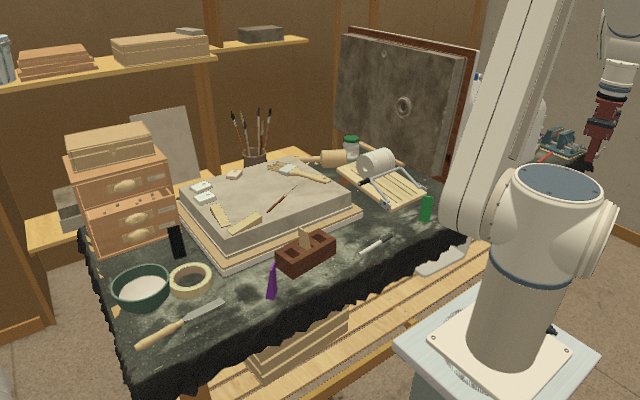

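View pics/t0.png

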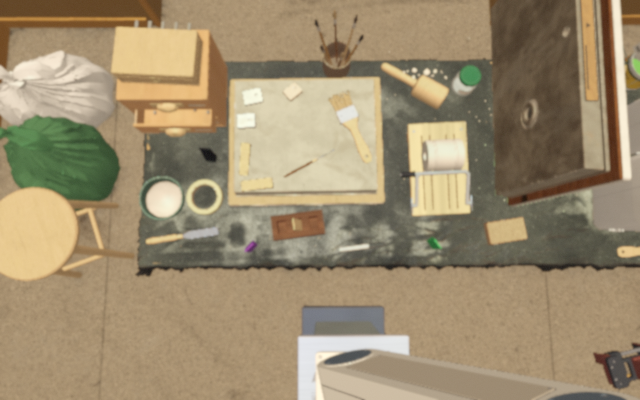

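Run:
```python
from h import *
for nm,a,b in [('block0',(306.6,261.3),(298.4,228.9)),('tip',(304,228.8),(289.8,221.2)),('wedge',(303.4,245.1),(293.7,224.9)),
 ('drum',(376.5,161.6),(441.4,151.4)),('mid',(383.3,169.6),(442.1,171.3)),('grip',(363,187.6),(407.4,174)),('hinge',(405.8,193.9),(441.9,207.2)),('board',(375.3,188.6),(431,158.6))]:
    p,e=tri('scene',a,'top',b); print(nm,p.round(1),round(e,1))
for c in ['scene','top']:
    print(c,ray(c,(320,200))[0].round(),ray(c,(320,200))[1].round(2))
```

```text
block0 [459.3 158.1   1.7] 4.7
tip [467.7 169.4 104.9] 13.2
wedge [465.3 166.5  54.4] 1.1
drum [ 664.1 -257.5   95.5] 11.3
mid [ 614.1 -253.5   86.5] 5.1
grip [ 612.9 -164.    48.2] 0.7
hinge [ 516.5 -262.8   37.2] 2.2
board [ 663.7 -256.1   -7.1] 20.3
scene [-211.  610.  664.] [ 0.69 -0.51 -0.51]
top [ 363.   89. 1342.] [ 0.13  0.   -0.99]
```

The scene picture shows four wedge-shaped things:
- Wooden, standing in the block's middle mortise: scene (304,240), top (294,224).
- Black: scene (175,240).
- Purple: scene (272,282).
- Green: scene (426,209).

Only the wooden one fits the description. I'll confirm it in a wrist crop. The board lies at about x 660, y -257, with the bar down and the grip sleeve on its left side.

First I'll move to view the board.

>>> apply_moves([
  {"tx":0.04,"ty":0.03,"tz":0.01,"spin":0},
  {"tx":0.08,"ty":0.06,"tz":0.03,"spin":0},
  {"tx":0.12,"ty":0.09,"tz":0.05,"spin":0},
  {"tx":0.16,"ty":0.12,"tz":0.07,"spin":0},
  {"tx":0.2,"ty":0.15,"tz":0.09,"spin":0},
  {"tx":0.24,"ty":0.18,"tz":0.11,"spin":0},
  {"tx":0.28,"ty":0.21,"tz":0.13,"spin":0},
  {"tx":0.32,"ty":0.24,"tz":0.15,"spin":0},
], gripper=-1)

```text
t: 1.7
ee_pos: [445.3, -382.1, 363.3]
orientation: [3.12, 0.366, 0.0]
ft_force: [0.8, -0.0, 0.2]
width: 87.6
grasp_force: 0.0
```

>>> apply_moves([
  {"tx":0.03,"ty":0.04,"tz":0.0,"spin":-4},
  {"tx":0.05,"ty":0.08,"tz":0.0,"spin":-8},
  {"tx":0.07,"ty":0.11,"tz":0.0,"spin":-13},
  {"tx":0.07,"ty":0.11,"tz":0.0,"spin":-13},
  {"tx":0.07,"ty":0.11,"tz":0.0,"spin":-13},
  {"tx":0.07,"ty":0.11,"tz":0.0,"spin":-13},
  {"tx":0.07,"ty":0.11,"tz":0.0,"spin":-13},
  {"tx":0.07,"ty":0.11,"tz":0.0,"spin":-13},
])

```text
t: 2.5
ee_pos: [513.5, -274.6, 362.3]
orientation: [3.142, 0.009, -0.0]
ft_force: [-0.4, -0.2, -1.5]
width: 88.1
grasp_force: 0.0
```

Run:
```python
from h import *
o=ctrl.get_obs();print(o['ee_pos'],o['orientation'],o['t'],o['qpos'])
a=save('wrist','w1.png')
print(ray('wrist',(320,200)))
for n in ['board','drum','bar_mid','bar_grip','bar_hinge']:
    print(n,[(np.round(x['uv'],1).tolist(),round(x['score'],2)) for x in ctrl.pinpoint(n,'wrist')][:4])
```

```text
[ 513.48497662 -274.59524941  362.28771208] [ 3.14151644e+00  8.57287101e-03 -6.96830279e-05] 2.5 [-5.11469747e-01  2.30780587e-01  1.57581855e+00 -8.02139671e-05
  1.33500041e+00  1.05388754e+00]
(array([ 594.43620152, -274.06092508,  525.29634126]), array([-2.83430375e-01,  8.58022943e-04, -9.59054527e-01]))
board []
drum [([303.6, 61.1], 0.6)]
bar_mid [([310.9, 101.9], 0.61)]
bar_grip [([245.7, 105.2], 0.76)]
bar_hinge [([313.4, 152.2], 0.63)]
```

View pics/w1.png

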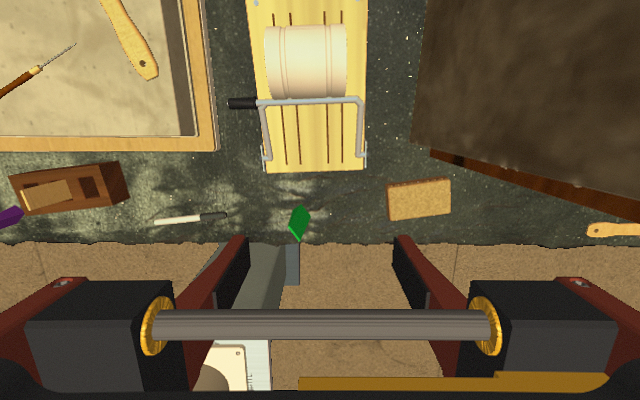

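The wrist picture shows the drum at (305,60), the crossbar at (311,102), the black grip at (243,103), and the board's low corners at (263,171) and (365,169). I'll fit the board pose to these points together with the other two cameras.

```bash
cat > fit.py <<'E'
from h import *
from scipy.optimize import least_squares
c,s=np.cos(.14),np.sin(.14)
def loc(u,y,h): return np.array([u*c-h*s,y,46+u*s+h*c])
th=.30; gu=-140+95*np.cos(th); gh=6+95*np.sin(th)
PT={'hinge':loc(-140,0,6),'mid':loc(-49,0,34),'grip':loc(gu,101,gh),'drum':loc(0,0,45),'cl':loc(-170,85,0),'cr':loc(-170,-85,0)}
def W(p,x): 
    C,S=np.cos(p[2]),np.sin(p[2]); return np.array([p[0]+C*x[0]-S*x[1],p[1]+S*x[0]+C*x[1],x[2]])
def fit(obs,p0=(665,-257,0),f=1.0):
    cams={n:cam(n) for n in {o[0] for o in obs}}
    def res(p):
        r=[]
        for n,k,uv in obs:
            K,d,rv,t=cams[n]; r+=list((cv2.projectPoints(W(p,PT[k]).reshape(1,1,3),rv,t,K,d)[0].ravel()-uv))
        return np.array(r)
    q=least_squares(res,p0,loss='soft_l1',x_scale=[10,10,.1]); return q.x,res(q.x).reshape(-1,2).round(1)
E
python3 - <<'E'
from fit import *
print(gu,gh)
w=[('wrist','drum',(303.6,61.1)),('wrist','mid',(310.9,101.9)),('wrist','grip',(245.7,105.2)),('wrist','hinge',(313.4,152.2)),('wrist','cl',(263,171)),('wrist','cr',(365,169))]
t=[('top','drum',(441.4,151.4)),('top','mid',(442.1,171.3)),('top','grip',(407.4,174)),('top','hinge',(441.9,207.2))]
s=[('scene','drum',(376.5,161.6)),('scene','mid',(383.3,169.6)),('scene','grip',(363,187.6)),('scene','hinge',(405.8,193.9))]
for o in (w,t,s,w+t+s):
    p,r=fit(o); print(p.round(3)); print(r.tolist())
# wedge/block in the same view
for n in ['wedge','wedge_tip','block']:
    print(n,[(np.round(x['uv'],1).tolist(),round(x['score'],2)) for x in ctrl.pinpoint(n,'wrist')][:4])
E
```

```text
-49.24303353306743 34.07441963282726
[ 6.67832e+02 -2.54865e+02  5.40000e-02]
[[4.0, 1.0], [-0.8, -2.3], [-4.2, -2.0], [0.6, 2.7], [3.7, 2.0], [-1.4, -0.7]]
[ 6.68445e+02 -2.55130e+02  7.40000e-02]
[[0.4, 2.4], [-0.0, -0.1], [-0.4, 0.1], [-0.0, -4.4]]
[ 6.67631e+02 -2.58863e+02  5.50000e-02]
[[-0.9, 1.4], [2.2, 3.1], [0.7, -6.0], [-1.7, -0.5]]
[ 6.67528e+02 -2.55335e+02  5.90000e-02]
[[4.3, 1.3], [-0.3, -2.1], [-3.7, -1.5], [1.2, 2.9], [4.4, 2.3], [-0.7, -0.8], [0.4, 2.7], [-0.2, 0.3], [-0.6, -0.1], [-0.7, -4.1], [-1.6, 1.7], [1.5, 3.3], [0.1, -5.7], [-2.4, -0.2]]
wedge [([295.0, 223.5], 0.9), ([50.2, 194.1], 0.83)]
wedge_tip [([294.7, 232.4], 0.7), ([24.3, 200.4], 0.58)]
block [([83.4, 182.8], 0.65)]
```

>>> apply_moves([
  {"tx":0,"ty":0.05,"tz":0,"spin":0},
  {"tx":0,"ty":0.1,"tz":-0.01,"spin":0},
  {"tx":0,"ty":0.15,"tz":-0.02,"spin":0},
  {"tx":0,"ty":0.2,"tz":-0.03,"spin":0},
  {"tx":0,"ty":0.25,"tz":-0.04,"spin":0},
  {"tx":0,"ty":0.3,"tz":-0.05,"spin":0},
  {"tx":0,"ty":0.35,"tz":-0.06,"spin":0},
  {"tx":0,"ty":0.4,"tz":-0.06,"spin":0},
])

```text
t: 3.75
ee_pos: [513.1, 122.5, 301.4]
orientation: [3.141, 0.011, -0.002]
ft_force: [0.4, -0.3, 0.3]
width: 87.9
grasp_force: 0.0
```

>>> apply_moves([
  {"tx":0,"ty":0.03,"tz":0,"spin":0},
  {"tx":0,"ty":0.03,"tz":0,"spin":0},
  {"tx":0,"ty":0.03,"tz":0,"spin":0},
  {"tx":0,"ty":0.03,"tz":0,"spin":0},
  {"tx":0,"ty":0.03,"tz":0,"spin":0},
  {"tx":0,"ty":0.03,"tz":0,"spin":0},
  {"tx":0,"ty":0.03,"tz":0,"spin":0},
  {"tx":0,"ty":0.03,"tz":0,"spin":0},
])

```text
t: 4.55
ee_pos: [514.1, 150.1, 302.5]
orientation: [-3.142, -0.01, -0.0]
ft_force: [-0.1, 0.3, -0.2]
width: 87.7
grasp_force: 0.0
```

Run:
```python
from h import *
o=ctrl.get_obs();print(o['ee_pos'],o['orientation'],o['t'],o['qpos'])
a=save('wrist','w2.png')
for n in ['wedge','wedge_tip','block']:
    for x in ctrl.pinpoint(n,'wrist')[:4]: print(n,np.round(x['uv'],1),round(x['score'],2),onz('wrist',x['uv'],{'wedge':56,'wedge_tip':101,'block':0}[n]).round(1))
x0=a[100:300,100:420]; cv2.imwrite('pics/w2c.png',cv2.resize(a[80:260,200:480],None,fx=2.8,fy=2.8,interpolation=cv2.INTER_CUBIC)[:,:,::-1])
```

```text
[514.14709221 150.14985968 302.47906029] [-3.14154913e+00 -9.57822991e-03 -9.90042892e-05] 4.55 [2.61909394e-01 2.03598844e-01 1.74699683e+00 1.27294900e-05
 1.19092865e+00 1.82660324e+00]
wedge [108.6  33. ] 0.7 [687.5 413.1  56. ]
wedge [568.  240.2] 0.67 [ 412.4 -225.2   56. ]
wedge [306.  206.3] 0.66 [464.2 171.8  56. ]
wedge [230.9 244. ] 0.62 [402.7 287.9  56. ]
wedge_tip [308.9 213.9] 0.83 [467.9 165.8 101. ]
wedge_tip [595.1 251.6] 0.79 [ 416.  -223.9  101. ]
wedge_tip [79.5 25.8] 0.65 [683.6 414.  101. ]
wedge_tip [219.5 254.7] 0.63 [407.5 290.  101. ]
block [314.3 197. ] 0.84 [462.6 160.8   0. ]
```

View pics/w2c.png

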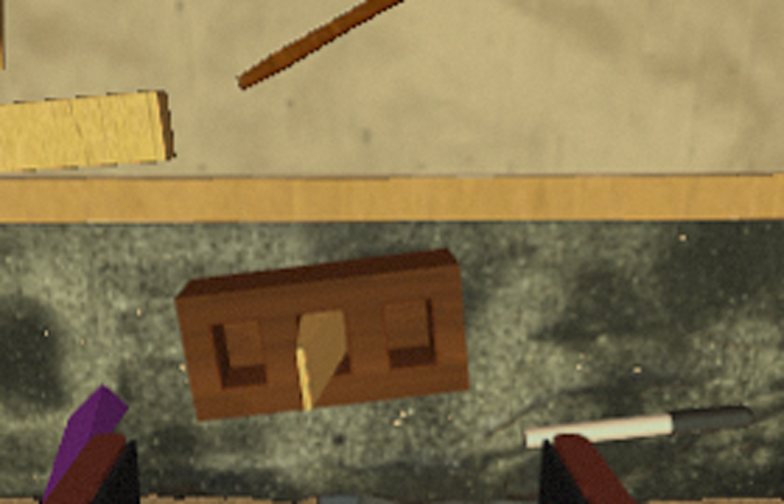

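The crop confirms it: the wooden wedge stands in the middle mortise at crop (320,350), with its thin end from (298,348) to (308,410). The purple look-alike lies at the lower left, outside the block.

Run:
```python
from h import *
f=lambda u,v:(200+u/2.8,80+v/2.8)
P=[onz('wrist',f(*q),50)[:2] for q in [(178,298),(458,264),(468,388),(196,420)]]
for p in P: print(p.round(1))
print('centre',np.mean(P,0).round(1)); d=P[0]-P[1]; e=P[3]-P[2]; g=P[0]-P[3];k=P[1]-P[2]
print(np.linalg.norm([d,e,g,k],axis=1).round(1),[np.degrees(np.arctan2(-v[0],v[1])).round(1) for v in (d,e)],[np.degrees(np.arctan2(v[1],v[0])).round(1) for v in(g,k)])
for q in [(298,348),(308,410)]: print('tip',onz('wrist',f(*q),102).round(1))
```

```text
[492.5 234.3]
[511.5  88.2]
[443.1  79.4]
[423.6 228. ]
centre [467.7 157.5]
[147.4 149.9  69.2  68.9] [np.float64(7.4), np.float64(7.5)] [np.float64(5.2), np.float64(7.3)]
tip [481.6 169.  102. ]
tip [450.5 164.5 102. ]
```

>>> apply_moves([
  {"tx":-0.01,"ty":0.002,"tz":0,"spin":8.5},
  {"tx":-0.02,"ty":0.004,"tz":0,"spin":17},
  {"tx":-0.03,"ty":0.006,"tz":-0.02,"spin":25.5},
  {"tx":-0.04,"ty":0.01,"tz":-0.04,"spin":34},
  {"tx":-0.0475,"ty":0.0145,"tz":-0.07,"spin":42.5},
  {"tx":-0.0475,"ty":0.0145,"tz":-0.1,"spin":51},
  {"tx":-0.0475,"ty":0.0145,"tz":-0.13,"spin":59.5},
  {"tx":-0.0475,"ty":0.0145,"tz":-0.16,"spin":68},
])

```text
t: 5.55
ee_pos: [466.7, 165.3, 141.6]
orientation: [2.592, 1.774, 0.001]
ft_force: [0.3, -0.7, -0.6]
width: 87.4
grasp_force: 0.0
```

>>> apply_moves([
  {"tx":0,"ty":0,"tz":0,"spin":8.5},
  {"tx":0,"ty":0,"tz":0,"spin":17},
  {"tx":0,"ty":0,"tz":0,"spin":25},
  {"tx":0,"ty":0,"tz":0,"spin":29.5},
  {"tx":0,"ty":0,"tz":0,"spin":29.5},
  {"tx":0,"ty":0,"tz":0,"spin":29.5},
  {"tx":0,"ty":0,"tz":0,"spin":29.5},
  {"tx":0,"ty":0,"tz":0,"spin":29.5},
])

```text
t: 6.35
ee_pos: [466.6, 165.2, 142.5]
orientation: [2.064, 2.368, 0.0]
ft_force: [0.3, 0.2, 0.4]
width: 87.8
grasp_force: 0.0
```

Run:
```python
from h import *
from scipy.spatial.transform import Rotation as R
o=ctrl.get_obs();print(o['ee_pos'],R.from_rotvec(o['orientation']).as_matrix().round(3),o['t'],o['qpos'])
for n in ['wedge_tip']:
  for cname in ['wrist','top','scene']:
    ctrl.get_image(cname)
    for x in ctrl.pinpoint(n,cname)[:4]: print(cname,np.round(x['uv'],1),round(x['score'],2),onz(cname,x['uv'],102).round(1))
```

```text
[466.59375543 165.15674232 142.46739959] [[-0.136  0.991  0.   ]
 [ 0.991  0.136  0.   ]
 [ 0.     0.    -1.   ]] 6.35 [ 3.16163848e-01  3.52999787e-01  1.97256413e+00 -1.72164350e-05
  8.15941140e-01  1.79314464e-01]
wrist [320.1 225.7] 0.79 [466.  165.4 102. ]
wrist [251.8  27.4] 0.55 [406.8 289.3 102. ]
top [436.8 243.1] 0.57 [ 409.3 -227.7  102. ]
top [243.8 251. ] 0.48 [391.5 300.  102. ]
top [200.7 151.8] 0.44 [669.4 425.8 102. ]
scene [169.7 228.7] 0.86 [659.1 434.1 102. ]
scene [428.4 195.3] 0.75 [ 398.5 -219.1  102. ]
scene [273.5 265.1] 0.71 [390.1 293.8 102. ]
scene [300.  232.2] 0.69 [459.9 178.5 102. ]
```

>>> apply_moves([
  {"tx":0,"ty":0,"tz":-0.02,"spin":0},
  {"tx":0,"ty":0,"tz":-0.04,"spin":0},
  {"tx":0,"ty":0,"tz":-0.06,"spin":0},
  {"tx":0,"ty":0,"tz":-0.075,"spin":0},
  {"tx":0,"ty":0,"tz":-0.08,"spin":0},
  {"tx":0,"ty":0,"tz":-0.08,"spin":0},
  {"tx":0,"ty":0,"tz":-0.08,"spin":0},
  {"tx":0,"ty":0,"tz":-0.08,"spin":0},
])

```text
t: 7.45
ee_pos: [467.2, 165.4, 63.2]
orientation: [2.063, 2.369, 0.002]
ft_force: [-0.2, -0.0, 1.0]
width: 87.7
grasp_force: 0.0
```

>>> apply_moves([
  {"tx":0,"ty":0,"tz":0,"spin":0},
  {"tx":0,"ty":0,"tz":0,"spin":0},
  {"tx":0,"ty":0,"tz":0,"spin":0},
  {"tx":0,"ty":0,"tz":0,"spin":0},
  {"tx":0,"ty":0,"tz":0,"spin":0},
  {"tx":0,"ty":0,"tz":0,"spin":0},
  {"tx":0,"ty":0,"tz":0,"spin":0},
  {"tx":0,"ty":0,"tz":0,"spin":0},
], gripper=1)

```text
t: 8.25
ee_pos: [466.5, 165.1, 62.4]
orientation: [-2.063, -2.369, 0.0]
ft_force: [0.2, 0.0, 0.7]
width: 32.1
grasp_force: 30.0
```

>>> apply_moves([
  {"tx":0,"ty":0,"tz":0.01,"spin":0},
  {"tx":0,"ty":0,"tz":0.03,"spin":0},
  {"tx":0,"ty":0,"tz":0.05,"spin":0},
  {"tx":0,"ty":0,"tz":0.065,"spin":0},
  {"tx":0,"ty":-0.03,"tz":0.065,"spin":0},
  {"tx":0.002,"ty":-0.07,"tz":0.065,"spin":0},
  {"tx":0.005,"ty":-0.11,"tz":0.065,"spin":-3},
  {"tx":0.008,"ty":-0.15,"tz":0.065,"spin":-7.5},
])

```text
t: 9.05
ee_pos: [474.6, 13.9, 128.2]
orientation: [2.215, 2.227, 0.001]
ft_force: [0.3, -0.3, -1.1]
width: 31.7
grasp_force: 30.0
```

>>> apply_moves([
  {"tx":0,"ty":-0.03,"tz":-0.01,"spin":0},
  {"tx":0,"ty":-0.05,"tz":-0.03,"spin":0},
  {"tx":0,"ty":-0.055,"tz":-0.05,"spin":0},
  {"tx":0,"ty":-0.055,"tz":-0.065,"spin":0},
  {"tx":0,"ty":-0.055,"tz":-0.07,"spin":0},
  {"tx":0,"ty":-0.055,"tz":-0.073,"spin":0},
  {"tx":0,"ty":-0.055,"tz":-0.073,"spin":0},
  {"tx":0,"ty":-0.055,"tz":-0.073,"spin":0},
])

```text
t: 9.85
ee_pos: [475.1, -39.7, 55.1]
orientation: [2.213, 2.229, 0.001]
ft_force: [0.1, -0.2, -0.2]
width: 32.0
grasp_force: 30.0
```

>>> apply_moves([
  {"tx":0,"ty":0,"tz":-0.001,"spin":0},
  {"tx":0,"ty":0,"tz":-0.002,"spin":0},
  {"tx":0,"ty":0,"tz":-0.003,"spin":0},
  {"tx":0,"ty":0,"tz":-0.0035,"spin":0},
  {"tx":0,"ty":0,"tz":-0.004,"spin":0},
  {"tx":0,"ty":0,"tz":-0.0045,"spin":0},
  {"tx":0,"ty":0,"tz":-0.0045,"spin":0},
  {"tx":0,"ty":0,"tz":-0.0045,"spin":0},
])

```text
t: 10.65
ee_pos: [474.6, -39.9, 50.3]
orientation: [-2.214, -2.229, -0.0]
ft_force: [-1.6, 0.3, 7.2]
width: 31.5
grasp_force: 30.0
```

>>> apply_moves([
  {"tx":0,"ty":0,"tz":0,"spin":0},
  {"tx":0,"ty":0,"tz":0,"spin":0},
  {"tx":0,"ty":0,"tz":0,"spin":0},
  {"tx":0,"ty":0,"tz":0,"spin":0},
  {"tx":0,"ty":0,"tz":0.01,"spin":0},
  {"tx":0,"ty":0,"tz":0.03,"spin":0},
  {"tx":0,"ty":0,"tz":0.055,"spin":0},
  {"tx":0,"ty":0,"tz":0.075,"spin":0},
], gripper=-0.3)

```text
t: 11.45
ee_pos: [474.7, -39.9, 126.6]
orientation: [2.213, 2.229, 0.001]
ft_force: [0.3, -0.8, 0.3]
width: 56.7
grasp_force: 0.0
```

Run:
```python
from h import *
a=save('wrist','w3.png')
for n in ['wedge_tip','wedge']:
    for x in ctrl.pinpoint(n,'wrist')[:3]: print(n,np.round(x['uv'],1),round(x['score'],2),onz('wrist',x['uv'],90 if 'tip' in n else 45).round(1))
```

```text
wedge_tip [320.2 228.3] 0.6 [476.3 -40.7  90. ]
wedge [258.9 378.4] 0.91 [ 410.7 -231.2   45. ]
wedge [322.  208.4] 0.89 [476.9 -39.3  45. ]
```

View pics/w3.png

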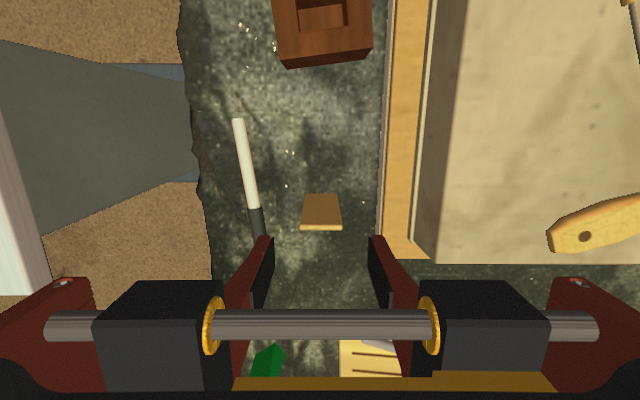

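>>> apply_moves([
  {"tx":0,"ty":-0.025,"tz":0,"spin":0},
  {"tx":0,"ty":-0.045,"tz":0,"spin":0},
  {"tx":0,"ty":-0.045,"tz":0,"spin":0},
  {"tx":0,"ty":-0.045,"tz":0,"spin":0},
  {"tx":0,"ty":-0.045,"tz":-0.02,"spin":0},
  {"tx":0,"ty":-0.045,"tz":-0.04,"spin":0},
  {"tx":0,"ty":-0.045,"tz":-0.05,"spin":0},
  {"tx":0,"ty":-0.045,"tz":-0.05,"spin":0},
], gripper=1)

```text
t: 12.4
ee_pos: [473.3, -84.0, 73.5]
orientation: [-2.211, -2.228, 0.003]
ft_force: [-0.0, -0.6, 0.9]
width: 0.2
grasp_force: 0.0
```

>>> apply_moves([
  {"tx":0,"ty":0.02,"tz":0,"spin":0},
  {"tx":0,"ty":0.028,"tz":0,"spin":0},
  {"tx":0,"ty":0.036,"tz":0,"spin":0},
  {"tx":0,"ty":0.044,"tz":0,"spin":0},
  {"tx":0,"ty":0.052,"tz":-0.002,"spin":0},
  {"tx":0,"ty":0.06,"tz":-0.005,"spin":0},
  {"tx":0,"ty":0.068,"tz":-0.01,"spin":0},
  {"tx":0,"ty":0.076,"tz":-0.015,"spin":0},
])

```text
t: 13.2
ee_pos: [474.5, -8.3, 59.5]
orientation: [-2.214, -2.229, 0.0]
ft_force: [0.2, -0.4, -0.4]
width: 0.7
grasp_force: 0.0
```

>>> apply_moves([
  {"tx":0,"ty":0,"tz":0.02,"spin":0},
  {"tx":0,"ty":-0.02,"tz":0.06,"spin":0},
  {"tx":0,"ty":-0.04,"tz":0.1,"spin":0},
  {"tx":0,"ty":-0.06,"tz":0.12,"spin":0},
  {"tx":0,"ty":-0.06,"tz":0.12,"spin":0},
  {"tx":0,"ty":-0.06,"tz":0.12,"spin":0},
  {"tx":0,"ty":-0.06,"tz":0.12,"spin":0},
  {"tx":0,"ty":-0.06,"tz":0.12,"spin":0},
], gripper=-0.3)

```text
t: 14.0
ee_pos: [473.6, -68.0, 178.4]
orientation: [-2.211, -2.228, 0.003]
ft_force: [-0.1, 0.8, -0.6]
width: 56.6
grasp_force: 0.0
```

Run:
```python
from h import *
a=save('wrist','w4.png')
for n in ['wedge_tip','wedge']:
    for x in ctrl.pinpoint(n,'wrist')[:3]: print(n,np.round(x['uv'],1),round(x['score'],2),onz('wrist',x['uv'],2 if 'tip' in n else 0).round(1))
for x in ctrl.outline_of('wedge','wrist')[:3]:
    m=x['pixels'].astype(np.uint8); c=max(cv2.findContours(m,0,1)[0],key=cv2.contourArea); print(x['box'],round(x['score'],2),cv2.minAreaRect(c))
```

```text
wedge_tip [322.6  73.8] 0.95 [474.6  53.5   2. ]
wedge_tip [263.9 352. ] 0.88 [ 393.  -317.3    2. ]
wedge [359.  332.9] 0.73 [ 529.5 -285.1    0. ]
wedge [322.  116.6] 0.69 [474.6   9.4   0. ]
[303.6, 69.0, 338.6, 164.2] 0.87 ((322.1068115234375, 115.59603881835938), (31.334976196289062, 89.15402221679688), 0.7742201685905457)
```

View pics/w4.png

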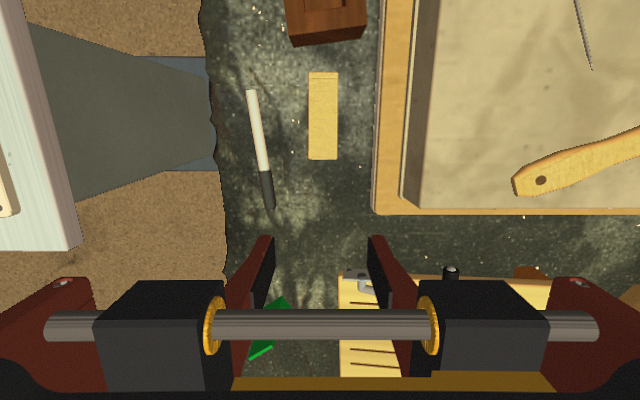

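>>> apply_moves([
  {"tx":0.001,"ty":0.03,"tz":-0.03,"spin":0},
  {"tx":0.001,"ty":0.044,"tz":-0.06,"spin":0},
  {"tx":0.001,"ty":0.044,"tz":-0.1,"spin":0},
  {"tx":0.001,"ty":0.044,"tz":-0.13,"spin":0},
  {"tx":0.001,"ty":0.044,"tz":-0.15,"spin":0},
  {"tx":0.001,"ty":0.044,"tz":-0.165,"spin":0},
  {"tx":0.001,"ty":0.044,"tz":-0.173,"spin":0},
  {"tx":0.001,"ty":0.044,"tz":-0.173,"spin":0},
], gripper=-0.1)

```text
t: 15.0
ee_pos: [474.9, -24.7, 6.0]
orientation: [-2.213, -2.228, 0.002]
ft_force: [0.5, 0.1, -0.4]
width: 48.3
grasp_force: 0.0
```

>>> apply_moves([
  {"tx":0,"ty":0,"tz":0,"spin":0},
  {"tx":0,"ty":0,"tz":0,"spin":0},
  {"tx":0,"ty":0,"tz":0,"spin":0},
  {"tx":0,"ty":0,"tz":0,"spin":0},
  {"tx":0,"ty":0,"tz":0,"spin":0},
  {"tx":0,"ty":0,"tz":0,"spin":0},
  {"tx":0,"ty":0,"tz":0,"spin":0},
  {"tx":0,"ty":0,"tz":0,"spin":0},
], gripper=1)

```text
t: 15.8
ee_pos: [476.0, -24.9, 7.6]
orientation: [2.213, 2.228, 0.001]
ft_force: [-1.8, -0.2, 6.2]
width: 31.5
grasp_force: 30.0
```

>>> apply_moves([
  {"tx":0,"ty":0,"tz":0.02,"spin":0},
  {"tx":0,"ty":0,"tz":0.06,"spin":0},
  {"tx":0,"ty":-0.01,"tz":0.1,"spin":0},
  {"tx":0,"ty":-0.04,"tz":0.13,"spin":-8.5},
  {"tx":0,"ty":-0.07,"tz":0.16,"spin":-17},
  {"tx":0,"ty":-0.1,"tz":0.19,"spin":-25.5},
  {"tx":0,"ty":-0.13,"tz":0.22,"spin":-34},
  {"tx":0,"ty":-0.16,"tz":0.25,"spin":-42.5},
])

```text
t: 16.6
ee_pos: [475.1, -186.0, 258.6]
orientation: [2.875, 1.266, 0.001]
ft_force: [1.4, -0.6, -0.5]
width: 31.7
grasp_force: 30.0
```

>>> apply_moves([
  {"tx":0.01,"ty":-0.02,"tz":0,"spin":-8.5},
  {"tx":0.02,"ty":-0.04,"tz":0,"spin":-17},
  {"tx":0.03,"ty":-0.06,"tz":0,"spin":-25.5},
  {"tx":0.03,"ty":-0.07,"tz":0,"spin":-34},
  {"tx":0.03,"ty":-0.07,"tz":0,"spin":-42.5},
  {"tx":0.03,"ty":-0.07,"tz":0,"spin":-44},
  {"tx":0.03,"ty":-0.07,"tz":0,"spin":-44},
  {"tx":0.03,"ty":-0.07,"tz":0,"spin":-44},
])

```text
t: 17.4
ee_pos: [505.5, -254.6, 257.0]
orientation: [-3.14, -0.112, -0.0]
ft_force: [1.2, -0.4, -0.5]
width: 31.7
grasp_force: 30.0
```

Run:
```python
from fit import *
o=ctrl.get_obs(); print(o['ee_pos'],o['orientation'])
a=save('wrist','w5.png')
obs=[]
for n,k in [('drum','drum'),('bar_mid','mid'),('bar_grip','grip'),('bar_hinge','hinge'),('wedge_tip',0),('wedge',0)]:
    for x in ctrl.pinpoint(n,'wrist')[:2]:
        print(n,np.round(x['uv'],1),round(x['score'],2))
    if k: obs.append(('wrist',k,ctrl.pinpoint(n,'wrist')[0]['uv']))
p,r=fit(obs); print(p,r.tolist())
cv2.imwrite('pics/w5c.png',cv2.resize(a[0:270,180:480],None,fx=2.2,fy=2.2,interpolation=cv2.INTER_CUBIC)[:,:,::-1])
```

```text
[ 505.46899993 -254.58597415  256.97826966] [-3.13958152e+00 -1.11705220e-01 -9.16213830e-06]
drum [331.7  39. ] 0.59
bar_mid [330.6  87.8] 0.58
bar_grip [243.4  85.5] 0.83
bar_grip [332.7  37.3] 0.66
bar_hinge [241.2  86.7] 0.18
wedge_tip [318.9 113.7] 0.6
[ 6.66651865e+02 -2.56340796e+02  2.93712196e-02] [[0.9, -2.1], [-0.7, 1.0], [-4.6, -0.3], [84.7, 73.9]]
```

View pics/w5c.png

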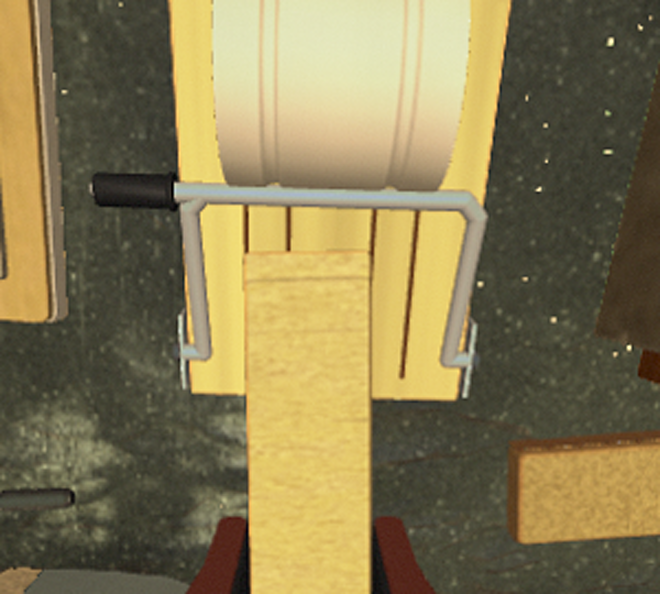

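The crop shows the wedge held level at the lower centre (tip at crop (307,252)) and the bar down across the drum's low side, running from (176,190) to (478,205). The grip sleeve runs from (95,188) to (176,190), and the board's low corners are at (190,394) and (462,400). I'll refit with these points.

Run:
```python
from fit import *
PT.update(g1=loc(gu,120,gh),g2=loc(gu,82,gh),hl=loc(-140,74,6),hr=loc(-140,-74,6),br=loc(-49,-74,34))
f=lambda u,v:(180+u/2.2,v/2.2)
ob=[('g1',95,189),('g2',177,191),('hl',205,352),('hr',450,358),('cl',190,393),('cr',462,400),('br',474,205)]
obs=[('wrist',k,f(u,v)) for k,u,v in ob]
p,r=fit(obs); print(p.round(3),r.tolist())
p2,r=fit(obs+[('wrist','drum',(331.7,39)),('wrist','mid',(330.6,87.8))]); print(p2.round(3),r.tolist())
# drum silhouette ends, crop: low side at crop left(228,185) right (450,185)
print('tip z250', onz('wrist',f(307,252),253))
```

```text
[ 6.66072e+02 -2.58896e+02  3.70000e-02] [[1.1, 0.2], [-1.7, 0.5], [-0.0, -0.5], [-0.7, 0.1], [0.4, 0.2], [-1.7, 0.6], [3.4, -1.7]]
[ 6.66138e+02 -2.57420e+02  4.30000e-02] [[0.1, 0.6], [-2.8, 0.8], [-0.5, -0.3], [-1.2, -0.3], [0.0, 0.5], [-2.1, 0.1], [2.3, -2.2], [2.0, -1.4], [0.8, 1.6]]
tip z250 [ 585.82434794 -248.86904075  253.        ]
```

>>> apply_moves([
  {"tx":0.005,"ty":-0.003,"tz":-0.02,"spin":-1},
  {"tx":0.012,"ty":-0.007,"tz":-0.05,"spin":-1.8},
  {"tx":0.0155,"ty":-0.009,"tz":-0.08,"spin":-1.8},
  {"tx":0.0155,"ty":-0.009,"tz":-0.11,"spin":-1.8},
  {"tx":0.0155,"ty":-0.009,"tz":-0.14,"spin":-1.8},
  {"tx":0.0155,"ty":-0.009,"tz":-0.17,"spin":-1.8},
  {"tx":0.0155,"ty":-0.009,"tz":-0.19,"spin":-1.8},
  {"tx":0.0155,"ty":-0.009,"tz":-0.197,"spin":-1.8},
])

```text
t: 18.75
ee_pos: [519.8, -263.2, 57.7]
orientation: [-3.139, -0.058, 0.005]
ft_force: [0.3, 0.7, 0.4]
width: 31.8
grasp_force: 30.0
```

>>> apply_moves([
  {"tx":0,"ty":0,"tz":-0.001,"spin":0},
  {"tx":0.005,"ty":0,"tz":-0.003,"spin":0},
  {"tx":0.012,"ty":0.0005,"tz":-0.006,"spin":0},
  {"tx":0.018,"ty":0.001,"tz":-0.008,"spin":0},
  {"tx":0.023,"ty":0.001,"tz":-0.01,"spin":0},
  {"tx":0.023,"ty":0.001,"tz":-0.01,"spin":0},
  {"tx":0.023,"ty":0.001,"tz":-0.01,"spin":0},
  {"tx":0.023,"ty":0.001,"tz":-0.01,"spin":0},
])

```text
t: 19.55
ee_pos: [543.9, -262.8, 49.9]
orientation: [-3.141, -0.057, 0.0]
ft_force: [0.0, 1.2, -1.4]
width: 31.5
grasp_force: 30.0
```

Run:
```python
from fit import *
from scipy.spatial.transform import Rotation as R
o=ctrl.get_obs(); print(o['ee_pos'],R.from_rotvec(o['orientation']).as_matrix()[0].round(3))
a=save('wrist','w6.png')
for n in ['bar_mid','bar_grip','wedge_tip','drum']:
    for x in ctrl.pinpoint(n,'wrist')[:2]:
        print(n,np.round(x['uv'],1),round(x['score'],2))
cv2.imwrite('pics/w6c.png',cv2.resize(a[0:270,170:490],None,fx=2.2,fy=2.2,interpolation=cv2.INTER_CUBIC)[:,:,::-1])
```

```text
[ 543.863996   -262.80282516   49.94512368] [ 0.999  0.037 -0.   ]
bar_mid [318.5 139.4] 0.81
bar_grip [104.3 140.5] 0.69
bar_grip [311.4  11.5] 0.21
wedge_tip [317.7 139. ] 0.74
drum [311.3  13.1] 0.69
```

View pics/w6c.png

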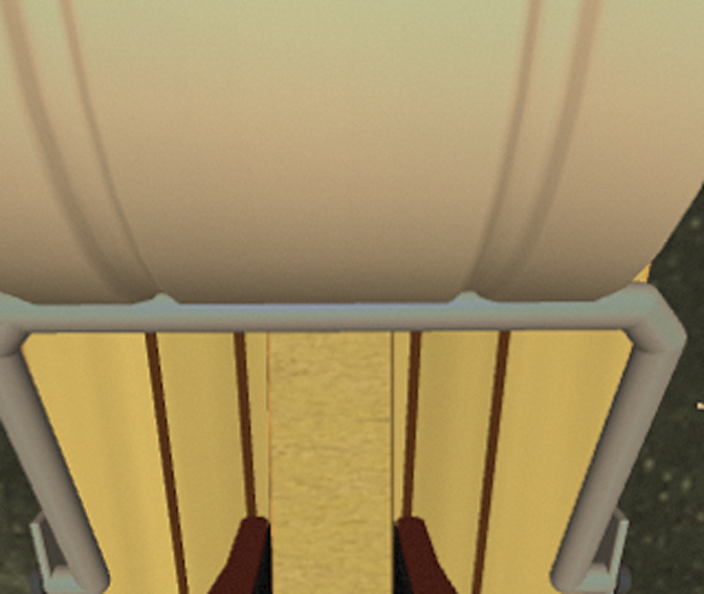

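The crop shows the wedge tip passing beneath the crossbar (wedge edges at 268 and 393 on row 332). The board slits centre on 327, but the drum's seam rings centre on 316, so the drum sits about 2–3 mm to the left. I'll shift that way by 2.5 mm, then press the thick end down.

>>> apply_moves([
  {"tx":0,"ty":0.001,"tz":-0.001,"spin":0.2},
  {"tx":0,"ty":0.0025,"tz":-0.002,"spin":0.4},
  {"tx":0,"ty":0.0025,"tz":-0.003,"spin":0.4},
  {"tx":0,"ty":0.0025,"tz":-0.004,"spin":0.4},
  {"tx":0,"ty":0.0025,"tz":-0.005,"spin":0.4},
  {"tx":0,"ty":0.0025,"tz":-0.006,"spin":0.4},
  {"tx":0,"ty":0.0025,"tz":-0.006,"spin":0.4},
  {"tx":0,"ty":0.0025,"tz":-0.006,"spin":0.4},
])

```text
t: 20.6
ee_pos: [544.0, -260.4, 43.9]
orientation: [-3.141, -0.068, 0.0]
ft_force: [-1.3, 0.6, 2.3]
width: 31.4
grasp_force: 30.0
```

>>> apply_moves([
  {"tx":0,"ty":0,"tz":-0.001,"spin":0},
  {"tx":0,"ty":0,"tz":-0.002,"spin":0},
  {"tx":0,"ty":0,"tz":-0.003,"spin":0},
  {"tx":0,"ty":0,"tz":-0.004,"spin":0},
  {"tx":0,"ty":0,"tz":-0.005,"spin":0},
  {"tx":0,"ty":0,"tz":-0.006,"spin":0},
  {"tx":0,"ty":0,"tz":-0.006,"spin":0},
  {"tx":0,"ty":0,"tz":-0.006,"spin":0},
])

```text
t: 21.4
ee_pos: [544.1, -260.4, 37.9]
orientation: [3.141, 0.068, -0.0]
ft_force: [-3.5, -1.3, 3.1]
width: 31.6
grasp_force: 30.0
```

>>> apply_moves([
  {"tx":0,"ty":0,"tz":-0.001,"spin":0},
  {"tx":0,"ty":0,"tz":-0.001,"spin":0},
  {"tx":0,"ty":0,"tz":-0.001,"spin":0},
  {"tx":0,"ty":0,"tz":-0.001,"spin":0},
  {"tx":0,"ty":0,"tz":-0.002,"spin":0},
  {"tx":0,"ty":0,"tz":-0.003,"spin":0},
  {"tx":0,"ty":0,"tz":-0.003,"spin":0},
  {"tx":0,"ty":0,"tz":-0.003,"spin":0},
], gripper=-0.05)

```text
t: 22.2
ee_pos: [544.0, -260.4, 34.8]
orientation: [-3.141, -0.068, 0.0]
ft_force: [-0.5, 1.3, 1.0]
width: 46.2
grasp_force: 0.0
```

>>> apply_moves([
  {"tx":0,"ty":0,"tz":0,"spin":0},
  {"tx":0,"ty":0,"tz":0,"spin":0},
  {"tx":0,"ty":0,"tz":0,"spin":0},
  {"tx":0,"ty":0,"tz":0,"spin":0},
  {"tx":0,"ty":0,"tz":0,"spin":0},
  {"tx":0,"ty":0,"tz":0,"spin":0},
  {"tx":0,"ty":0,"tz":0,"spin":0},
  {"tx":0,"ty":0,"tz":0,"spin":0},
], gripper=1)

```text
t: 23.0
ee_pos: [544.1, -260.4, 35.0]
orientation: [3.141, 0.068, 0.0]
ft_force: [1.1, 0.4, 0.4]
width: 31.8
grasp_force: 30.0
```

Run:
```python
from fit import *
a=save('wrist','w7.png')
f=[]
for i in range(6):
    o=ctrl.get_obs(); f.append(np.r_[o['ft_force'],o['ee_pos']]); ctrl.get_image('top')
print(np.mean(f,0).round(2),np.std(f,0).round(2))
cv2.imwrite('pics/w7c.png',cv2.resize(a[0:270,170:490],None,fx=2.2,fy=2.2,interpolation=cv2.INTER_CUBIC)[:,:,::-1])
```

```text
[-9.0000e-02 -3.9000e-01  6.8000e-01  5.4410e+02 -2.6039e+02  3.4960e+01] [0.41 0.56 0.56 0.01 0.01 0.01]
```

View pics/w7c.png

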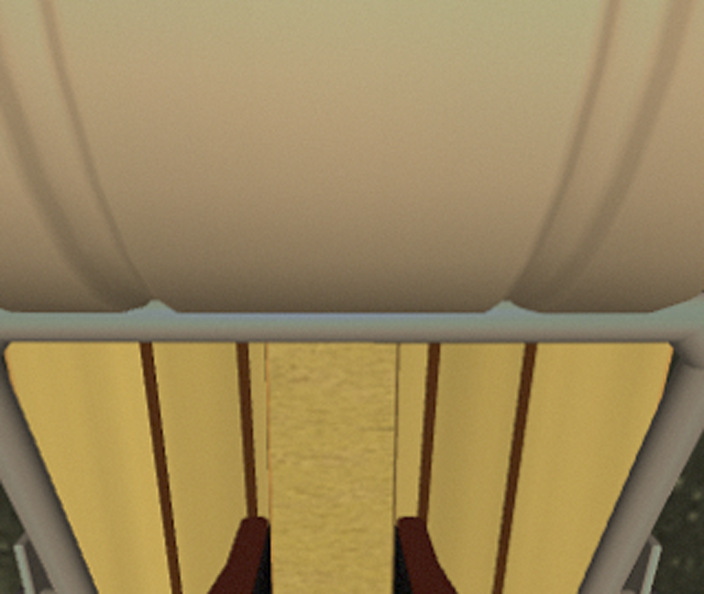

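The crop shows the crossbar now horizontal (row 312) and the seam rings at 155 and 506, centred on the wedge (332). It is square and centred, so I'll push up the slope.

>>> apply_moves([
  {"tx":0.002,"ty":0.0001,"tz":0.0003,"spin":0},
  {"tx":0.005,"ty":0.0002,"tz":0.0007,"spin":0},
  {"tx":0.008,"ty":0.0003,"tz":0.0011,"spin":0},
  {"tx":0.011,"ty":0.0005,"tz":0.0015,"spin":0},
  {"tx":0.014,"ty":0.0006,"tz":0.002,"spin":0},
  {"tx":0.0165,"ty":0.0007,"tz":0.0023,"spin":0},
  {"tx":0.017,"ty":0.0007,"tz":0.0024,"spin":0},
  {"tx":0.017,"ty":0.0007,"tz":0.0024,"spin":0},
])

```text
t: 24.15
ee_pos: [561.4, -259.7, 37.4]
orientation: [3.141, 0.069, 0.001]
ft_force: [-0.3, 0.6, 3.0]
width: 31.8
grasp_force: 30.0
```

```bash
cat > ft.py <<'E'
from h import *
f=[]
for i in range(10):
    o=ctrl.get_obs(); f.append(np.r_[o['ft_force'],o['moment'],o['ee_pos']]); im=ctrl.get_image('wrist')
print(np.mean(f,0).round(2), o['t'])
E
python3 ft.py
```

```text
[ 4.3000e-01  3.3000e-01  1.5700e+00  9.0000e-02 -4.0000e-02  0.0000e+00
  5.6140e+02 -2.5972e+02  3.7390e+01] 24.6
```

>>> apply_moves([
  {"tx":0.0005,"ty":0,"tz":0.0002,"spin":0},
  {"tx":0.001,"ty":0,"tz":0.0003,"spin":0},
  {"tx":0.0015,"ty":0.0001,"tz":0.0004,"spin":0},
  {"tx":0.002,"ty":0.0001,"tz":0.0005,"spin":0},
  {"tx":0.0025,"ty":0.0001,"tz":0.0006,"spin":0},
  {"tx":0.003,"ty":0.0001,"tz":0.0007,"spin":0},
  {"tx":0.003,"ty":0.0001,"tz":0.0007,"spin":0},
  {"tx":0.003,"ty":0.0001,"tz":0.0007,"spin":0},
])

```text
t: 25.45
ee_pos: [564.1, -259.5, 38.0]
orientation: [-3.141, -0.068, -0.0]
ft_force: [0.1, -0.0, -0.4]
width: 31.9
grasp_force: 30.0
```

```bash
python3 ft.py
```

```text
[-4.0000e-02  2.4000e-01 -5.5000e-01  2.0000e-02  2.0000e-02 -0.0000e+00
  5.6405e+02 -2.5957e+02  3.8020e+01] 25.9
```

>>> apply_moves([
  {"tx":0.0002,"ty":0,"tz":0.0,"spin":0},
  {"tx":0.0005,"ty":0,"tz":0.0001,"spin":0},
  {"tx":0.0007,"ty":0,"tz":0.0001,"spin":0},
  {"tx":0.001,"ty":0,"tz":0.0002,"spin":0},
  {"tx":0.0012,"ty":0,"tz":0.0002,"spin":0},
  {"tx":0.0015,"ty":0,"tz":0.0002,"spin":0},
  {"tx":0.0015,"ty":0.0001,"tz":0.0002,"spin":0},
  {"tx":0.0015,"ty":0.0001,"tz":0.0002,"spin":0},
])

```text
t: 26.75
ee_pos: [565.6, -259.4, 38.2]
orientation: [-3.141, -0.068, 0.0]
ft_force: [1.0, 0.2, -0.8]
width: 31.7
grasp_force: 30.0
```

```bash
python3 ft.py
```

```text
[ 1.4000e-01  5.0000e-02 -6.2000e-01  2.0000e-02  2.0000e-02  1.0000e-02
  5.6555e+02 -2.5947e+02  3.8220e+01] 27.2
```

>>> apply_moves([
  {"tx":0.0002,"ty":0,"tz":0.0,"spin":0},
  {"tx":0.0004,"ty":0,"tz":0.0001,"spin":0},
  {"tx":0.0006,"ty":0,"tz":0.0001,"spin":0},
  {"tx":0.0008,"ty":0,"tz":0.0001,"spin":0},
  {"tx":0.001,"ty":0,"tz":0.0001,"spin":0},
  {"tx":0.001,"ty":0,"tz":0.0001,"spin":0},
  {"tx":0.001,"ty":0,"tz":0.0001,"spin":0},
  {"tx":0.001,"ty":0,"tz":0.0001,"spin":0},
])

```text
t: 28.05
ee_pos: [566.5, -259.5, 38.3]
orientation: [-3.141, -0.068, 0.0]
ft_force: [-0.2, 0.4, -1.0]
width: 31.8
grasp_force: 30.0
```

```bash
python3 ft.py
```

```text
[-4.3000e-01 -5.0000e-02 -8.3000e-01  1.0000e-02  1.1000e-01 -0.0000e+00
  5.6652e+02 -2.5946e+02  3.8300e+01] 28.5
```

>>> apply_moves([
  {"tx":0.0001,"ty":0,"tz":0.0,"spin":0},
  {"tx":0.0002,"ty":0,"tz":0.0,"spin":0},
  {"tx":0.0003,"ty":0,"tz":0.0001,"spin":0},
  {"tx":0.0004,"ty":0,"tz":0.0001,"spin":0},
  {"tx":0.0005,"ty":0,"tz":0.0001,"spin":0},
  {"tx":0.0007,"ty":0,"tz":0.0001,"spin":0},
  {"tx":0.0007,"ty":0,"tz":0.0001,"spin":0},
  {"tx":0.0007,"ty":0,"tz":0.0001,"spin":0},
])

```text
t: 29.35
ee_pos: [566.8, -259.4, 38.3]
orientation: [-3.141, -0.068, 0.001]
ft_force: [-2.5, -0.0, -0.3]
width: 31.6
grasp_force: 30.0
```

```bash
python3 ft.py
```

```text
[-3.0100e+00  1.0000e-01 -6.5000e-01 -1.0000e-02  5.7000e-01 -0.0000e+00
  5.6712e+02 -2.5940e+02  3.8340e+01] 29.8
```

Contact: -3 N along the slope at x = 567.1, which agrees with the geometry (tip 18.5 mm from the drum's line). I'll release and rise straight up.

>>> apply_moves([
  {"tx":0,"ty":0,"tz":0,"spin":0},
  {"tx":0,"ty":0,"tz":0,"spin":0},
  {"tx":0,"ty":0,"tz":0,"spin":0},
  {"tx":0,"ty":0,"tz":0.005,"spin":0},
  {"tx":0,"ty":0,"tz":0.02,"spin":0},
  {"tx":0,"ty":0,"tz":0.05,"spin":0},
  {"tx":0,"ty":0,"tz":0.09,"spin":0},
  {"tx":0,"ty":0,"tz":0.13,"spin":0},
], gripper=-0.05)

```text
t: 30.65
ee_pos: [567.2, -259.4, 170.8]
orientation: [3.141, 0.068, 0.0]
ft_force: [0.5, -0.2, 0.5]
width: 46.0
grasp_force: 0.0
```

>>> apply_moves([
  {"tx":0,"ty":0.01,"tz":0.03,"spin":8.5},
  {"tx":0,"ty":0.02,"tz":0.06,"spin":17},
  {"tx":0,"ty":0.04,"tz":0.08,"spin":25.5},
  {"tx":0,"ty":0.06,"tz":0.08,"spin":34},
  {"tx":0.01,"ty":0.08,"tz":0.08,"spin":42.5},
  {"tx":0.02,"ty":0.09,"tz":0.08,"spin":51},
  {"tx":0.03,"ty":0.1,"tz":0.08,"spin":59.5},
  {"tx":0.041,"ty":0.1,"tz":0.08,"spin":68},
])

```text
t: 31.45
ee_pos: [608.7, -158.2, 250.1]
orientation: [2.558, 1.822, 0.002]
ft_force: [-0.3, -0.2, -0.9]
width: 46.2
grasp_force: 0.0
```

>>> apply_moves([
  {"tx":0,"ty":0,"tz":0,"spin":8},
  {"tx":0,"ty":0,"tz":0,"spin":16},
  {"tx":0,"ty":0,"tz":0,"spin":22},
  {"tx":0,"ty":0,"tz":0,"spin":22},
  {"tx":0,"ty":0,"tz":0,"spin":22},
  {"tx":0,"ty":0,"tz":0,"spin":22},
  {"tx":0,"ty":0,"tz":0,"spin":22},
  {"tx":0,"ty":0,"tz":0,"spin":22},
], gripper=-0.2)

```text
t: 32.25
ee_pos: [608.2, -159.5, 248.5]
orientation: [2.174, 2.268, 0.0]
ft_force: [-1.3, -1.0, -0.3]
width: 53.0
grasp_force: 0.0
```

Run:
```python
from fit import *
o=ctrl.get_obs(); print(o['ee_pos'],o['orientation'],o['t'])
a=save('wrist','w8.png')
p=(666,-258.5,.043); print('pred',W(p,PT['grip']).round(1),proj('wrist',W(p,PT['grip'])))
for x in ctrl.pinpoint('bar_grip','wrist')[:2]: print(np.round(x['uv'],1),round(x['score'],2),onz('wrist',x['uv'],73).round(1))
for x in ctrl.outline_of('bar_grip','wrist')[:2]: print(x['box'])
cv2.imwrite('pics/w8.png',a[:,:,::-1])
```

```text
[ 608.23932898 -159.49659624  248.50286267] [2.17350357e+00 2.26835642e+00 6.62529149e-05] 32.25
pred [ 608.2 -159.9   72.9] [[320.80404174 184.83622906]]
[324.3 186.4] 0.83 [ 612.5 -161.6   73. ]
[255.8, 167.4, 329.3, 308.1]
```

View pics/w8.png

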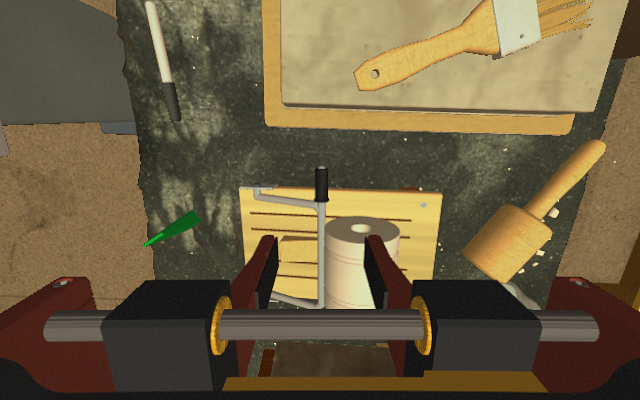

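Sleeve is seen at (322,168)–(322,203), within 2 px of the prediction. I'll descend with fingers on its uphill and downhill sides, then cage it loosely.

>>> apply_moves([
  {"tx":0.001,"ty":0.004,"tz":-0.03,"spin":0},
  {"tx":0.001,"ty":0.004,"tz":-0.07,"spin":0},
  {"tx":0.001,"ty":0.004,"tz":-0.11,"spin":0},
  {"tx":0.001,"ty":0.004,"tz":-0.14,"spin":0},
  {"tx":0.001,"ty":0.004,"tz":-0.165,"spin":0},
  {"tx":0.001,"ty":0.004,"tz":-0.18,"spin":0},
  {"tx":0.001,"ty":0.004,"tz":-0.19,"spin":0},
  {"tx":0.001,"ty":0.004,"tz":-0.19,"spin":0},
], gripper=-0.2)

```text
t: 33.2
ee_pos: [608.9, -155.4, 57.6]
orientation: [-2.172, -2.268, 0.001]
ft_force: [0.6, -0.3, -0.3]
width: 52.6
grasp_force: 0.0
```

>>> apply_moves([
  {"tx":0,"ty":0,"tz":0,"spin":0},
  {"tx":0,"ty":0,"tz":0,"spin":0},
  {"tx":0,"ty":0,"tz":0,"spin":0},
  {"tx":0,"ty":0,"tz":0,"spin":0},
  {"tx":0,"ty":0,"tz":0,"spin":0},
  {"tx":0,"ty":0,"tz":0,"spin":0},
  {"tx":0,"ty":0,"tz":0,"spin":0},
  {"tx":0,"ty":0,"tz":0,"spin":0},
], gripper=0.5)

```text
t: 34.0
ee_pos: [609.2, -155.5, 58.4]
orientation: [-2.173, -2.269, 0.0]
ft_force: [0.6, 0.3, -0.1]
width: 22.2
grasp_force: 0.0
```

```bash
python3 - <<'E'
from h import *
for a in np.arange(0,1.78,.07): print(round(a,2),(95*(np.cos(.44+a)-np.cos(.44))).round(1),(95*(np.sin(.44+a)-np.sin(.44))).round(1))
E
python3 ft.py
python3 - <<'E'
from fit import *
for c in ['wrist','top','scene']:
    ctrl.get_image(c)
    for n in ['bar_grip','bar_mid','wedge','drum']: print(c,n,[np.round(x['uv'],1).tolist() for x in ctrl.pinpoint(n,c)[:2]])
E
```

```text
0.0 0.0 0.0
0.07 -3.0 5.9
0.14 -6.5 11.6
0.21 -10.3 17.0
0.28 -14.5 22.2
0.35 -19.1 27.0
0.42 -24.0 31.5
0.49 -29.2 35.7
0.56 -34.6 39.5
0.63 -40.3 42.9
0.7 -46.3 45.9
0.77 -52.4 48.4
0.84 -58.7 50.5
0.91 -65.1 52.2
0.98 -71.7 53.5
1.05 -78.3 54.2
1.12 -84.9 54.5
1.19 -91.6 54.4
1.26 -98.2 53.7
1.33 -104.8 52.7
1.4 -111.2 51.1
1.47 -117.6 49.1
1.54 -123.7 46.7
1.61 -129.8 43.8
1.68 -135.5 40.6
1.75 -141.1 36.9
[ 3.0000e-02 -1.0000e-02 -1.3000e-01 -4.0000e-02 -9.0000e-02  1.0000e-02
  6.0925e+02 -1.5547e+02  5.8390e+01] 34.45
wrist bar_grip [[323.3, 266.4]]
wrist bar_mid []
wrist wedge [[307.2, 356.6]]
wrist drum []
top bar_grip []
top bar_mid []
top wedge [[206.9, 150.9], [251.5, 248.9]]
top drum []
scene bar_grip [[362.6, 184.8], [402.3, 194.6]]
scene bar_mid [[382.7, 173.1]]
scene wedge [[173.5, 240.7], [425.8, 208.6]]
scene drum [[373.5, 164.2]]
```

>>> apply_moves([
  {"tx":-0.003,"ty":0,"tz":0.001,"spin":0},
  {"tx":-0.006,"ty":0,"tz":0.006,"spin":0},
  {"tx":-0.009,"ty":0,"tz":0.0115,"spin":0},
  {"tx":-0.013,"ty":0,"tz":0.017,"spin":0},
  {"tx":-0.017,"ty":-0.001,"tz":0.022,"spin":0},
  {"tx":-0.0215,"ty":-0.001,"tz":0.027,"spin":0},
  {"tx":-0.0265,"ty":-0.001,"tz":0.0315,"spin":0},
  {"tx":-0.032,"ty":-0.001,"tz":0.0355,"spin":0},
])

```text
t: 36.05
ee_pos: [579.6, -156.9, 96.0]
orientation: [2.169, 2.265, 0.005]
ft_force: [4.9, 0.9, 4.5]
width: 21.9
grasp_force: 2.5
```

Run:
```python
from fit import *
o=ctrl.get_obs();print(o['ee_pos'],o['ft_force'])
for c in ['wrist','scene']:
    ctrl.get_image(c)
    for n in ['bar_grip','bar_mid','drum']: print(c,n,[np.round(x['uv'],1).tolist() for x in ctrl.pinpoint(n,c)[:2]])
u=.44+.47
print('scene pred grip', proj('scene',W((666,-258.5,.043),np.array([-139.5+95*np.cos(u),101,32.4+95*np.sin(u)]))))
print(proj('wrist',W((666,-258.5,.043),np.array([-139.5+95*np.cos(u),101,32.4+95*np.sin(u)]))))
```

```text
[ 579.61460299 -156.89914206   96.03645426] [4.88821534 0.87971081 4.52029555]
wrist bar_grip [[330.0, 262.4]]
wrist bar_mid []
wrist drum []
scene bar_grip [[369.5, 174.9]]
scene bar_mid [[390.2, 165.9]]
scene drum [[376.8, 162.7]]
scene pred grip [[370.51641307 175.12098842]]
[[326.0401871  268.45561645]]
```

>>> apply_moves([
  {"tx":-0.0055,"ty":0,"tz":0.005,"spin":0},
  {"tx":-0.0115,"ty":0,"tz":0.009,"spin":0},
  {"tx":-0.0175,"ty":-0.001,"tz":0.012,"spin":0},
  {"tx":-0.0235,"ty":-0.001,"tz":0.0145,"spin":0},
  {"tx":-0.0295,"ty":-0.001,"tz":0.0165,"spin":0},
  {"tx":-0.036,"ty":-0.0015,"tz":0.018,"spin":0},
  {"tx":-0.0425,"ty":-0.002,"tz":0.019,"spin":0},
  {"tx":-0.049,"ty":-0.002,"tz":0.02,"spin":0},
])

```text
t: 37.25
ee_pos: [527.4, -158.5, 113.9]
orientation: [-2.172, -2.269, 0.001]
ft_force: [1.3, -0.4, 0.1]
width: 21.9
grasp_force: 0.1
```

```bash
cat > chk.py <<'E'
from fit import *
o=ctrl.get_obs();print(o['ee_pos'],o['ft_force'],o['t'])
ctrl.get_image('scene')
for n in ['bar_grip','bar_mid','drum','bar_hinge']: print(n,[(np.round(x['uv'],1).tolist(),round(x['score'],2)) for x in ctrl.pinpoint(n,'scene')[:2]])
for a in (0,.5,.9,1.1,1.3,1.5,1.75):
    u=.44+a; q=np.array([-139.5+95*np.cos(u),101,32.4+95*np.sin(u)]); m=q.copy(); m[1]=0
    print(a,proj('scene',W((666,-258.5,.043),q))[0].round(1),proj('scene',W((666,-258.5,.043),m))[0].round(1))
E
python3 chk.py
```

```text
[ 527.36658211 -158.4554594   113.85756805] [ 1.28514348 -0.43309935  0.07115108] 37.25
bar_grip [([382.0, 176.9], 0.78)]
bar_mid [([403.1, 162.7], 0.81)]
drum [([375.1, 161.1], 0.7)]
bar_hinge [([403.4, 195.8], 0.67)]
0 [363.6 181.7] [385.7 173. ]
0.5 [371.1 174.9] [393.5 166.2]
0.9 [379.5 174.3] [402.1 165.4]
1.1 [384.2 175.9] [406.7 166.8]
1.3 [388.8 178.6] [411.4 169.3]
1.5 [393.3 182.4] [415.8 172.9]
1.75 [398.3 188.6] [420.7 178.7]
```

>>> apply_moves([
  {"tx":-0.007,"ty":0,"tz":-0.0005,"spin":0},
  {"tx":-0.0135,"ty":0,"tz":-0.001,"spin":0},
  {"tx":-0.02,"ty":-0.001,"tz":-0.0015,"spin":0},
  {"tx":-0.025,"ty":-0.001,"tz":-0.0025,"spin":0},
  {"tx":-0.031,"ty":-0.001,"tz":-0.004,"spin":0},
  {"tx":-0.0365,"ty":-0.0015,"tz":-0.006,"spin":0},
  {"tx":-0.042,"ty":-0.002,"tz":-0.0085,"spin":0},
  {"tx":-0.048,"ty":-0.002,"tz":-0.0115,"spin":0},
])

```text
t: 38.3
ee_pos: [479.8, -160.6, 102.2]
orientation: [2.173, 2.269, -0.0]
ft_force: [-0.2, -0.2, -0.3]
width: 21.9
grasp_force: 0.2
```

>>> apply_moves([
  {"tx":-0.004,"ty":0,"tz":-0.002,"spin":0},
  {"tx":-0.008,"ty":0,"tz":-0.0045,"spin":0},
  {"tx":-0.011,"ty":0,"tz":-0.007,"spin":0},
  {"tx":-0.0135,"ty":0,"tz":-0.007,"spin":0},
  {"tx":-0.0155,"ty":0,"tz":-0.007,"spin":0},
  {"tx":-0.0155,"ty":0,"tz":-0.007,"spin":0},
  {"tx":-0.0155,"ty":0,"tz":-0.007,"spin":0},
  {"tx":-0.0155,"ty":0,"tz":-0.007,"spin":0},
])

```text
t: 39.1
ee_pos: [465.1, -160.6, 95.6]
orientation: [2.172, 2.269, 0.0]
ft_force: [0.7, 0.3, -0.2]
width: 22.0
grasp_force: 0.0
```

```bash
python3 chk.py; python3 ft.py
```

```text
[ 465.06779709 -160.55487096   95.56823448] [ 0.69958393  0.33376871 -0.24238838] 39.1
bar_grip [([395.4, 191.3], 0.58), ([306.3, 262.0], 0.54)]
bar_mid [([418.8, 177.9], 0.6), ([376.3, 163.0], 0.44)]
drum [([377.3, 161.3], 0.62)]
bar_hinge [([405.8, 192.5], 0.97)]
0 [363.6 181.7] [385.7 173. ]
0.5 [371.1 174.9] [393.5 166.2]
0.9 [379.5 174.3] [402.1 165.4]
1.1 [384.2 175.9] [406.7 166.8]
1.3 [388.8 178.6] [411.4 169.3]
1.5 [393.3 182.4] [415.8 172.9]
1.75 [398.3 188.6] [420.7 178.7]
[-2.1000e-01 -4.0000e-02  2.9000e-01 -5.0000e-02 -8.0000e-02  1.0000e-02
  4.6479e+02 -1.6047e+02  9.5420e+01] 39.8
```

>>> apply_moves([
  {"tx":0,"ty":0,"tz":0,"spin":0},
  {"tx":0,"ty":0,"tz":0,"spin":0},
  {"tx":0,"ty":0,"tz":0,"spin":0},
  {"tx":0,"ty":0,"tz":0.005,"spin":0},
  {"tx":0,"ty":0,"tz":0.03,"spin":0},
  {"tx":0,"ty":0,"tz":0.07,"spin":0},
  {"tx":0,"ty":0,"tz":0.11,"spin":0},
  {"tx":0,"ty":0,"tz":0.15,"spin":0},
], gripper=-0.2)

```text
t: 40.65
ee_pos: [464.4, -160.4, 247.3]
orientation: [-2.173, -2.269, 0.0]
ft_force: [0.0, 0.1, -0.2]
width: 52.7
grasp_force: 0.0
```

>>> apply_moves([
  {"tx":0,"ty":0.03,"tz":0.03,"spin":0},
  {"tx":0,"ty":0.07,"tz":0.05,"spin":0},
  {"tx":0,"ty":0.11,"tz":0.07,"spin":0},
  {"tx":0,"ty":0.15,"tz":0.07,"spin":0},
  {"tx":0,"ty":0.15,"tz":0.07,"spin":0},
  {"tx":0,"ty":0.15,"tz":0.07,"spin":0},
  {"tx":0,"ty":0.15,"tz":0.07,"spin":0},
  {"tx":0,"ty":0.15,"tz":0.07,"spin":0},
])

```text
t: 41.45
ee_pos: [464.6, -11.5, 315.2]
orientation: [-2.174, -2.267, 0.001]
ft_force: [0.6, 0.8, -0.5]
width: 52.9
grasp_force: 0.0
```

```bash
python3 chk.py
python3 - <<'E'
from fit import *
for c in ['wrist','top']:
    save(c,f'fin_{c}.png')
    for n in ['drum','wedge','wedge_tip','bar_grip','bar_mid']: print(c,n,[(np.round(x['uv'],1).tolist(),round(x['score'],2)) for x in ctrl.pinpoint(n,c)[:4]])
    P=(666,-258.5,.043)
    u=.44+1.75
    for k,q in dict(drum=loc(0,2,45),tip=loc(-18.5,2,2),wedge=loc(-63,2,0),grip=np.array([-139.5+95*np.cos(u),101,32.4+95*np.sin(u)]),mid=np.array([-139.5+95*np.cos(u),0,32.4+95*np.sin(u)])).items(): print(' pred',k,proj(c,W(P,q))[0].round(1))
E
```

```text
[464.63293766 -11.49066037 315.15412911] [ 0.61205226  0.77448898 -0.54533803] 41.45
bar_grip [([397.4, 191.1], 0.58)]
bar_mid [([418.7, 174.4], 0.87), ([395.5, 194.1], 0.65)]
drum [([374.8, 160.7], 0.78)]
bar_hinge [([404.9, 195.2], 0.76)]
0 [363.6 181.7] [385.7 173. ]
0.5 [371.1 174.9] [393.5 166.2]
0.9 [379.5 174.3] [402.1 165.4]
1.1 [384.2 175.9] [406.7 166.8]
1.3 [388.8 178.6] [411.4 169.3]
1.5 [393.3 182.4] [415.8 172.9]
1.75 [398.3 188.6] [420.7 178.7]
wrist drum []
wrist wedge [([282.7, 293.3], 0.56)]
wrist wedge_tip [([280.3, 313.3], 0.65)]
wrist bar_grip [([321.7, 282.6], 0.7)]
wrist bar_mid [([317.3, 341.1], 0.89)]
 pred drum [435.6 331.8]
 pred tip [418.8 313.2]
 pred wedge [392.7 310.1]
 pred grip [318.  284.1]
 pred mid [318.2 341.4]
top drum [([438.6, 153.6], 0.84)]
top wedge [([436.7, 173.3], 0.68), ([206.5, 150.9], 0.61), ([251.9, 246.6], 0.48), ([435.6, 246.4], 0.44)]
top wedge_tip [([439.5, 160.9], 0.69), ([246.1, 248.5], 0.64), ([437.0, 243.8], 0.53), ([202.4, 151.5], 0.44)]
top bar_grip []
top bar_mid [([449.7, 222.1], 0.67)]
 pred drum [442.2 154.7]
 pred tip [438.5 162.4]
 pred wedge [439.1 177.5]
 pred grip [414.1 221.9]
 pred mid [450.8 220.1]
```

Run:
```python
import cv2,numpy as np
from h import *
a=cv2.imread('pics/t0.png',0).astype(np.float32); b=cv2.imread('pics/fin_top.png',0).astype(np.float32)
for nm,(x0,y0,x1,y1) in dict(drum=(420,132,468,166),board=(408,120,470,136),jar=(450,62,485,98)).items():
    t=cv2.resize(a[y0:y1,x0:x1],None,fx=8,fy=8,interpolation=2); s=cv2.resize(b[y0-4:y1+4,x0-4:x1+4],None,fx=8,fy=8,interpolation=2)
    r=cv2.matchTemplate(s,t,cv2.TM_CCOEFF_NORMED); _,m,_,l=cv2.minMaxLoc(r); print(nm,m,np.array(l)/8-4)
print(1342/cam('top')[0][0,0],ctrl.get_obs()['t'])
```

```text
drum 0.9981531500816345 [ 0.    -0.125]
board 0.9994751214981079 [0. 0.]
jar 0.9991612434387207 [0. 0.]
2.975426996708954 42.3
```

The drum moved by less than about 0.4 mm, the wedge is in place, and the bar is at its stop. I'm handing in.

```bash
python3 -c "
from workcell import ctrl
print(ctrl.close_job())"
```

```text
the job is handed in; nothing more can be done
None
```

I handed the job in at about 42 s: the wedge lies flat, square and snug against the middle of the drum's low side, the bar rests on its stop, and the drum has moved less than about 0.4 mm; the verdict was not shown.

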